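# Load the L-shaped sample carrier into the drying box

## Robot

A 6-joint arm with a two-finger parallel gripper is mounted at the origin on the work surface. World frame = base frame: x ahead of the robot, y to its left, z up, the work surface at z = 0. Lengths are in m, angles in rad, forces in N, time in s.
With the tool pointing down it reaches from about 0.25 to 0.8 m from the base axis. Payload 8.5 kg.
Tool frame: the origin (TCP) lies where the fingers leave the gripper's body, on its centre line; the fingertips stand 73 mm ahead of it and the grasp point (between the pads) lies 54 mm ahead of it; z points along the fingers, y is the line along which they close (so a half turn about z gives the same grasp; the last joint's range is limited). The gripper opens to 85 mm and grips with 20 to 120 N. Pads are 22 mm wide; open, the fingers measure 114 mm over their backs; the gripper's body (76 mm by 85 mm) begins 54 mm behind the grasp point. The pads swing forward as they close: fully open they stand 13 mm farther back than shut.
Start: joints at [-1.341, 0.238, -0.013, 1.319, 0, 1.571], TCP at [0.12, -0.511, 0.304] pointing down, gripper open.
Joint ranges: [-2.66, 2.66], [-1.03, 1.9], [-1.14, 1.46], [-1.82, 2.27], [-1.45, 1.34], [-3.14, 3.14]. Speed limits (rad/s): [2.22, 2.22, 2.79, 3.14, 3.14, 3.14].

## Interface

Orientations are given as a unit quaternion [x, y, z, w].
In Python, from bench import state, imaging, order, finder gives the robot as it stands.
- The arm moves only by the shell command python3 -m handwheel 'ROWS' [FORCE]. ROWS is text: rows parted by semicolons, each of 7 numbers parted by spaces: the shift along the tool's x, y, z in cm, then the turn, a rotation vector about the tool's x, y, z in degrees, then the opening in per cent of the stroke, from 0 (shut) to 100 (fully open). In form: x y z rx ry rz fingers; .... A call has exactly 5 rows; each row is the pose to reach, as a shift and turn from the pose commanded when the call began, along the tool's axes at that moment; what a row does not reach only later rows make up. A row lasts 1/12 s, in which the tool goes at most 41.7 mm and 7.16 degrees, less where a joint would pass 70% of its speed; a pose out of reach is approached as far as the arm can. A call with a gripper value outside its range is refused whole. The fingers move at their own pace and stop on an object; FORCE is the grip in N (left out, the last holds). Time passes only in rows, so rows that repeat a pose let the fingers close, or fill a call up. It gives the time, the measured TCP pose, the force, the opening and the grip force at its end, in the units of the state.
- state(): the state, without advancing time (a new reading comes with each control period).
- imaging.grab_frame(name): name is "scene" or "side" or "wrist"; returns (picture, depth): 400x640x3 uint8, red, green, blue; 400x640 float32, m along the optical axis (not along the pixel's ray), 0 where there is no reading.
- imaging.get_calibration(name): a dict with "mtx" (3x3 intrinsics, pixels), "distortion" ([k1, k2, p1, p2, k3] as OpenCV has them; the pictures are not rectified), "R" (3x3) and "t" (3): a world point X has camera coordinates R X + t. Camera axes: x right, y down, z forward; pixel columns grow to the right and rows downward; lengths in m; the calibration is good to about 2 mm. A picture is of the moment at which its call begins: read the wrist's pose just before it. get_calibration takes no time and is no camera call; for the wrist camera it gives the pose at the moment of the call.
- order.hand_in(): hands the job in; it is judged then, once.
Trained networks look in the newest picture that a camera, given by its name, has taken for a name from the list of things; names that differ only in an ending like _2 or _b are one class to them, and where a whole thing is asked for, a point or a joint stands for the part that bears it (a point fixed in the world has none). Each returns a list of dicts, best first, with "score" (0 to 1); they miss things now and then, are a little off and sometimes report something else, mostly with a low value. They report only what shows in the picture. A call takes as long as a camera call. They do not tell look-alikes from the thing itself.
- finder.cut_out(camera, thing): "mask" (400x640 bool, what is visible of it) and "at" ([column, row] in pixels, amid what is visible of it).
- finder.landmark_of(camera, thing): "at" ([column, row] in pixels: a listed point, or the origin of a listed thing).
The state is a dict: "time": time; "qpos": joint angles; "qd": joint speeds; "effort": joint torques, N m; "tool_pos": TCP position; "tool_rot": TCP orientation; "contact_force": force on the tool from outside, world axes, zero at the start; "torque": the same for the moment, N m; "width": opening from 0.0 (shut) to 1.0 (fully open); "grasp_force": force on a finger pad.
Only numpy, scipy, OpenCV 4.12 (cv2) and the standard library are available. Lean on these libraries where they do the work, as an engineer would, in place of code of your own. Each camera call takes 0.05 s, during which the arm holds its last target. There are 200 camera calls.

## Task

Load the L-shaped sample carrier (its foot sticks out to one side of the handle) into the clear drying box: dip its toe through the slot in the white cover, bring the foot in under the long part of the cover and right it, so that it stands on the box floor with the handle upright in the slot and the foot lengthwise. Lower it in without dropping it, let go, and leave the T-shaped carrier where it stands.

Things in the scene. Friction and masses are not known exactly. Their poses are not given: they have to be found in the camera images.
- carrier: L-shaped carrier, 0.16 kg, upright on the bench. Bar handle 12 mm thick (x), 30 wide (y), top at z = 170: pinch it across the 12 mm near its top. Steel foot plate 4 mm thick plus 2.5 mm ribs, 46 wide (y), from x = +8 mm (heel) to -80 (toe). Origin: underside of the foot, below the handle's middle; z up the handle. The toe (-x) starts roughly towards the robot (yaw within 0.6 rad).
- t_carrier: T-shaped carrier, loose: same handle and plate, but the foot is centred under the handle (x = -44 to +44 mm). Origin and axes as on the other. A bystander, not to be moved. It stands to the left or the right of the L-shaped one.
- drybox: Fixed box, 190 (x) x 150 (y) x 90 mm, empty, clear 5 mm walls; dark floor at z = 6 mm, white 4 mm cover, underside at z = 86. Slot in the cover: x = +12 to +72, y = -35 to +35 mm. The foot goes under the long part of the cover (-x side; it cannot fit on the +x side) and does not pass the slot lying flat. Origin: centre of the underside, z up, -x roughly to the robot (yaw -0.2 to 0.5 rad).
- slot (a point): Centre of the slot in the cover, at the cover's top face: 42 mm from the box's origin along its +x, 90 mm above the bench. Axes as the box's.
Mind the look-alikes: they are no part of the job. What is shaped like the drybox but pink or purple is not meant.

How it is judged:
At the end, for the whole second after the job is handed in: The L-shaped carrier stands on the drying box's inner floor (origin less than 12 mm above the box's underside, handle within 8 degrees of upright), its handle anywhere in the slot, its foot along the box's length within 20 degrees, at rest and released (z of carrier in the frame of drybox between 0 and 0.012 m and angle between carrier's own z axis and vertical below 0.14 rad and x of carrier in the frame of drybox between 0.01 and 0.074 m and y of carrier in the frame of drybox between -0.035 and 0.035 m and angle between the x axis of carrier and the x axis of drybox, either way round below 0.35 rad and linear speed of carrier below 0.02 m/s); the robot touches nothing.
It fails at once if the T-shaped carrier is moved by more than 20 mm (distance of t_carrier from where it was at the start of the episode above 0.02 m).
It fails at once if the L-shaped carrier is dropped into the box (faster than 0.45 m/s in there, a free fall of 10 mm) (linear speed of carrier above 0.45 m/s and horizontal distance between carrier and slot below 0.07 m and height (world z) of carrier below 0.11 m).
It also fails if it takes over 45 s, if anything falls off the work surface, if the arm or the gripper's body presses on something with over 40 N, if the wrist force passes 120 N, or if a joint passes its speed limit or range.

## Working session

There is one attempt and no reset: what is moved stays moved. The work goes in short steps, Python scripts to look and compute and a shell command to move; the robot and the scene stay as the last step left them, time stands still between calls to the robot, and variables do not carry over. Pictures are saved under pics/ and viewed, at most 10 in all, crops included, and the job is handed in when it is done.

```bash
ls; mkdir -p pics; cat > h.py <<'E'
import numpy as np, cv2
from bench import state, imaging, order, finder
from scipy.spatial.transform import Rotation as R
def grab(n,save=None):
    c=imaging.get_calibration(n); p,d=imaging.grab_frame(n)
    if save: cv2.imwrite('pics/'+save,p[:,:,::-1])
    return p,d,c
def pts(c,d,mask):
    v,u=np.nonzero(mask&(d>0)); return uv2w(c,np.c_[u,v],d[v,u])
def uv2w(c,uv,z):
    K=np.array(c['mtx'],float);D=np.array(c['distortion'],float)
    n=cv2.undistortPoints(np.array(uv,np.float64).reshape(-1,1,2),K,D)[:,0]
    X=np.c_[n,np.ones(len(n))]*np.reshape(z,(-1,1))
    return (X-np.array(c['t']).reshape(1,3))@np.array(c['R'])
def proj(c,X):
    return cv2.projectPoints(np.array(X,np.float64).reshape(-1,1,3),cv2.Rodrigues(np.array(c['R'],float))[0],np.array(c['t'],float),np.array(c['mtx'],float),np.array(c['distortion'],float))[0][:,0]
E
python3 - <<'E'
from h import *
ims=[]
for n in ("scene","side"):
    p,d,c=grab(n); ims.append(p[:,:,::-1])
    C=-np.array(c['R']).T@np.array(c['t']); print(n,'cam at',C.round(3),'axis',np.array(c['R'])[2].round(2))
    np.savez('/tmp/'+n+'.npz',p=p,d=d)
    for t in ("carrier","t_carrier","drybox"):
        for r in finder.cut_out(n,t)[:3]:
            P=pts(c,d,r['mask']); print(n,t,round(r['score'],2),np.round(r['at']),r['mask'].sum(),np.median(P,0).round(3),'zmax',np.percentile(P[:,2],98).round(3))
    for r in finder.landmark_of(n,"slot")[:3]: print('slot',r)
    cv2.imwrite(f'pics/{n}0.png',p[:,:,::-1])
print(state())
E
```

```text
pics
scene cam at [ 1.118 -0.514  1.091] axis [-0.54  0.36 -0.76]
scene carrier 0.79 [245. 274.] 579 [ 0.497 -0.36   0.071] zmax 0.17
scene t_carrier 0.85 [334. 254.] 718 [ 0.543 -0.105  0.029] zmax 0.171
scene drybox 0.9 [236. 208.] 3823 [ 0.263 -0.269  0.087] zmax 0.094
scene drybox 0.68 [415. 205.] 3663 [0.536 0.186 0.087] zmax 0.094
scene drybox 0.66 [373. 133.] 2547 [0.185 0.28  0.082] zmax 0.093
slot {'at': [385.1, 129.4], 'score': 0.89}
slot {'at': [251.2, 201.2], 'score': 0.77}
slot {'at': [432.6, 199.4], 'score': 0.61}
side cam at [-0.241  0.722  0.898] axis [ 0.49 -0.59 -0.64]
side carrier 0.83 [350. 143.] 459 [ 0.484 -0.35   0.071] zmax 0.169
side t_carrier 0.72 [289. 172.] 639 [ 0.528 -0.096  0.054] zmax 0.167
side drybox 0.8 [293. 328.] 7245 [0.155 0.323 0.089] zmax 0.093
side drybox 0.75 [216. 229.] 4815 [0.495 0.235 0.086] zmax 0.093
side drybox 0.6 [423. 178.] 295 [ 0.179 -0.293  0.09 ] zmax 0.257
slot {'at': [200.5, 220.2], 'score': 0.81}
slot {'at': [267.1, 312.8], 'score': 0.66}
{'time': 0.5, 'qpos': array([-1.34097814e+00,  2.38196509e-01, -1.35348453e-02,  1.31921029e+00,
       -2.91411774e-06,  1.57076972e+00]), 'qd': array([ 1.90636762e-04, -9.48919904e-04, -8.21253062e-04,  8.21627872e-06,
        4.31019917e-04,  1.27835661e-03]), 'effort': array([ 1.10310473e-03, -5.38165998e+01,  3.46479356e+01,  4.02203834e-03,
        3.60362151e-05,  3.88516781e-06]), 'tool_pos': array([ 0.11958176, -0.51114189,  0.30386447]), 'tool_rot': array([ 9.93403683e-01,  1.14669601e-01, -9.77716335e-06, -7.20116290e-05]), 'contact_force': array([ 0.0794683 ,  0.26286562, -0.99344024]), 'torque': array([-0.03905272,  0.01650036,  0.04308487]), 'grasp_force': 0.0, 'width': 0.99642768360589}
```

View pics/scene0.png

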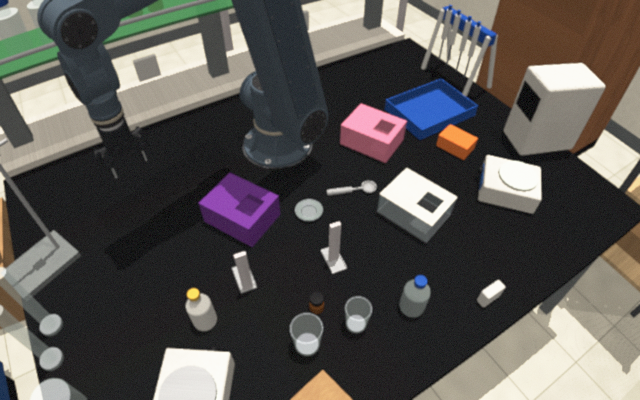

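View pics/side0.png

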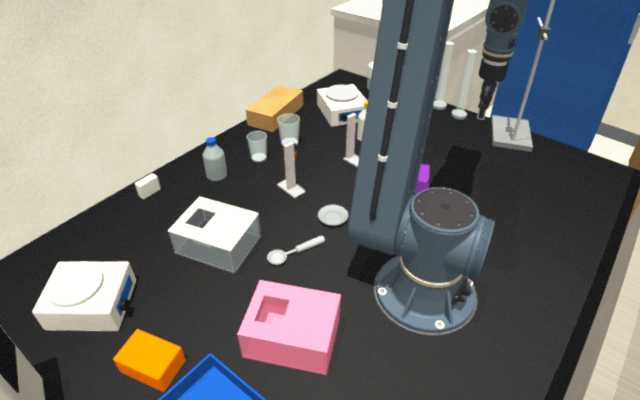

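The real box, with clear walls and a white cover, is at scene (415,205) and side (216,229). The pink and purple boxes are decoys. I'll look closer at the two carriers, near scene (243,272) and (334,250), to tell which is the L.

```bash
python3 - <<'E'
from h import *
tiles=[]
for n,boxes in (("scene",[(205,235,290,300),(290,210,375,275)]),("side",[(310,100,395,165),(250,130,335,205)])):
    z=np.load('/tmp/'+n+'.npz');p=z['p']
    for a,b,e,f in boxes: tiles.append(cv2.resize(p[b:f,a:e,::-1],(390,290),interpolation=cv2.INTER_CUBIC))
cv2.imwrite('pics/crop1.png',np.vstack([np.hstack(tiles[:2]),np.hstack(tiles[2:])]))
for n,boxes in (("scene",[(205,235,290,300),(290,210,375,275),(370,160,465,250)]),("side",[(335,100,372,165),(250,130,335,205),(160,190,270,275)])):
    z=np.load('/tmp/'+n+'.npz');d=z['d'];c=imaging.get_calibration(n)
    for i,(a,b,e,f) in enumerate(boxes):
        m=np.zeros(d.shape,bool);m[b:f,a:e]=1
        g=cv2.cvtColor(z['p'],cv2.COLOR_RGB2GRAY)
        P=pts(c,d,m&(g>110))
        if i<2:
            h=P[(P[:,2]>.05)&(P[:,2]<.18)]; ft=P[(P[:,2]<.02)&(P[:,2]>-.02)]
            hh=h.mean(0); q=ft[:,:2]-np.median(h[:,:2],0); q=q[np.hypot(*q.T)<.1]
            ev=np.linalg.svd(q-q.mean(0),full_matrices=0)[2][0]
            print(n,i,'handle',np.median(h,0).round(3),'n',len(h),'foot n',len(q),'off mean',q.mean(0).round(3),'dir',ev.round(2),'extent along',np.percentile(q@ev,[2,98]).round(3), cv2.minAreaRect(q.astype(np.float32)))
        else:
            t=P[(P[:,2]>.075)&(P[:,2]<.1)]; 
            r=cv2.minAreaRect((t[:,:2]*1000).astype(np.float32)); print(n,'cover',np.median(t[:,2]).round(3),r)
    for r in finder.landmark_of(n,"slot")[:3]: print('slot',n,np.round(r['at']),uv2w(c,[r['at']],[1]).shape)
E
```

```text
scene 0 handle [ 0.497 -0.36   0.116] n 342 foot n 194 off mean [-0.032 -0.001] dir [0.99 0.16] extent along [-0.088  0.006] ((-0.04361118748784065, 0.007970770820975304), (0.048637352883815765, 0.09554499387741089), 83.27814483642578)
scene 1 handle [ 0.542 -0.104  0.124] n 288 foot n 321 off mean [ 0.005 -0.001] dir [1.   0.09] extent along [-0.049  0.04 ] ((-0.0056061893701553345, 0.004978172481060028), (0.05116445943713188, 0.09301280230283737), 80.98274230957031)
scene cover 0.09 ((527.517333984375, 216.51788330078125), (192.40560913085938, 156.22860717773438), 16.585538864135742)
slot scene [385. 129.] (1, 3)
slot scene [251. 201.] (1, 3)
slot scene [433. 199.] (1, 3)
side 0 handle [ 0.531 -0.488  0.077] n 769 foot n 32 off mean [0.006 0.016] dir [-0.61  0.79] extent along [-0.087  0.053] ((0.01776318997144699, -0.006514392793178558), (0.02470645308494568, 0.14860597252845764), 35.017948150634766)
side 1 handle [ 0.687 -0.133  0.079] n 736 foot n 78 off mean [ 0.017 -0.022] dir [0.92 0.4 ] extent along [-0.083  0.056] ((-0.009389597922563553, -0.01500595360994339), (0.11730247735977173, 0.11958833783864975), 47.2752799987793)
side cover 0.089 ((523.9522705078125, 215.82794189453125), (198.74221801757812, 156.43943786621094), 16.629060745239258)
slot side [200. 220.] (1, 3)
slot side [267. 313.] (1, 3)
```

View pics/crop1.png

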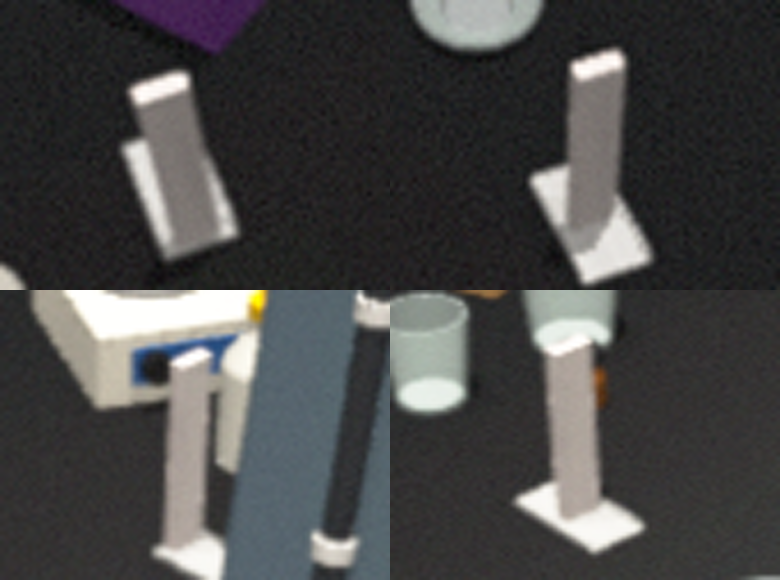

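The crops settle it. The L carrier is the one at scene (243,272), with its foot all on the robot side. The T carrier is at scene (334,250), with its foot centred. The box is centred near (0.526, 0.216), yaw about 0.29, which puts the slot near (0.566, 0.228). I'll go above the L carrier.

```bash
cat > go.py <<'E'
# go.py x y z yaw_deg tilt_deg : shift/turn from present pose to TCP target; yaw = carrier x heading (tool y), tilt = toe-down
import sys
from h import *
def target(yaw,tilt):
    cy=R.from_euler('z',yaw,degrees=True)*R.from_euler('y',-tilt,degrees=True)
    return cy*R.from_matrix(np.array([[0,1,0],[1,0,0],[0,0,-1]]).T)  # tool x=cy, y=cx, z=-cz
def rel(pos,rot,s=None):
    s=s or state(); T=R.from_quat(s['tool_rot'])
    return np.r_[T.inv().apply(np.array(pos)-s['tool_pos'])*100,(T.inv()*rot).as_rotvec(degrees=True)]
if __name__=='__main__':
    a=list(map(float,sys.argv[1:])); s=state()
    print(rel(a[:3],target(a[3],a[4]),s).round(2),'t',s['time'],'tcp',s['tool_pos'].round(4),'F',s['contact_force'].round(1),'w',round(s['width'],2),'g',s['grasp_force'],'q',s['qpos'].round(2))
E
python3 go.py 0.47 -0.355 0.33 8 0
python3 -m handwheel '8 -1 -1 0 0 -18; ' 2>&1 | tail -3
python3 -m handwheel '4 0 -0.5 0 0 -7 100; 8 0 -1 0 0 -14 100; 12 -1 -1.5 0 0 -21 100; 16 -2 -2 0 0 -28 100; 20 -3 -2.6 0 0 -35 100'
python3 go.py 0.47 -0.355 0.33 8 0
```

```text
[ 3.768e+01 -7.220e+00 -2.610e+00 -1.000e-02 -0.000e+00 -8.483e+01] t 0.6 tcp [ 0.1196 -0.5112  0.3039] F [-0.1 -0.3  0.4] w 1.0 g 0.0 q [-1.34  0.24 -0.01  1.32 -0.    1.57]
validation failed for argument at $[0]...
time: 1.02
tool_pos: [0.3088, -0.4354, 0.33]
tool_rot: [0.912, 0.411, -0.0, -0.0]
contact_force: [0.2, -1.1, -0.9]
width: 0.998
grasp_force: 0.0
[ 1.670e+01  6.730e+00  0.000e+00 -1.000e-02 -1.000e-02 -4.953e+01] t 1.0167 tcp [ 0.3088 -0.4354  0.33  ] F [ 0.2 -1.1 -0.9] w 1.0 g 0.0 q [-0.95  0.25  0.06  1.39  0.    1.34]
```

```bash

python3 -m handwheel '3.5 1.4 0 0 0 -7 100; 7 2.8 0 0 0 -14 100; 10.5 4.2 0 0 0 -21 100; 14 5.6 0 0 0 -28 100; 16.7 6.7 0 0 0 -35 100' >/dev/null
python3 -m handwheel '0 0 0 0 0 -7 100; 0 0 0 0 0 -14.5 100; 0 0 0 0 0 -14.5 100; 0 0 0 0 0 -14.5 100; 0 0 0 0 0 -14.5 100' >/dev/null
python3 go.py 0.47 -0.355 0.33 8 0
python3 - <<'E'
from h import *
p,d,c=grab('wrist','wrist1.png'); np.savez('/tmp/w1.npz',p=p,d=d)
C=-np.array(c['R']).T@np.array(c['t']); print('cam',C.round(3),np.array(c['R']).round(2))
for r in finder.cut_out('wrist','carrier')[:2]:
    P=pts(c,d,r['mask']); print(r['score'],r['at'],r['mask'].sum())
    t=P[(P[:,2]>.155)&(P[:,2]<.19)]; f=P[(P[:,2]<.02)]
    for q in (t,f):
        if len(q)>20: print(len(q),np.median(q[:,2]).round(4),cv2.minAreaRect((q[:,:2]*1000).astype(np.float32)))
E
```

```text
[ 0.16  0.17 -0.    0.   -0.   -0.59] t 1.85 tcp [ 0.4685 -0.3568  0.33  ] F [-0.3 -0.7  0.2] w 1.0 g 0.0 q [-0.65  0.34  0.2   1.43  0.    0.79]
cam [ 0.458 -0.277  0.401] [[ 0.99  0.13  0.  ]
 [ 0.12 -0.94  0.31]
 [ 0.04 -0.31 -0.95]]
0.92 [327.6, 164.9] 3667
675 0.1705 ((490.3302001953125, -355.9180603027344), (29.714435577392578, 11.834564208984375), 82.17739868164062)
2259 0.005 ((477.501708984375, -364.3201599121094), (73.4324951171875, 146.97296142578125), 59.276329040527344)
```

View pics/wrist1.png

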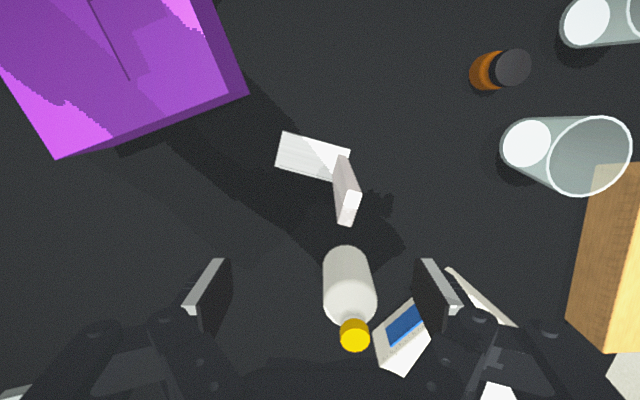

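The wrist view shows the L carrier at pixel (330,170). Its top centre is at world (0.490, -0.356) and z = 0.1705, as it should be, and its yaw is -7.8°, with the toe pointing up-left in the picture. The fingers are clear of their surroundings. I'll work out the grasp shift and plan the dip in the x-z plane.

```bash
python3 go.py 0.4903 -0.3559 0.207 -7.8 0
cat > plan.py <<'E'
import numpy as np, cv2, heapq
# box-frame x-z [mm]; clearance of carrier(+gripper) to cover/walls/floor; state (x,z,tilt), tilt toe-down
def seg(a,b,n=None):
    a,b=np.array(a,float),np.array(b,float); n=n or int(np.hypot(*(b-a))/1.5)+2
    return a+(b-a)*np.linspace(0,1,n)[:,None]
def outline(poly): return np.vstack([seg(poly[i],poly[(i+1)%len(poly)]) for i in range(len(poly))])
def carr(g=153):
    body=[outline(p) for p in ([(-80,0),(8,0),(8,6.5),(-80,6.5)],[(-6,0),(6,0),(6,170),(-6,170)])]
    grip=[outline([(-22,g-19),(22,g-19),(45,g+25),(45,g+54),(45,g+180),(-45,g+180),(-45,g+54),(-45,g+25)])]
    return np.vstack(body+grip)
# obstacle distance field, 1mm grid x -300..300, z -50..450
W,H,ox,oz=601,501,300,50
ob=np.ones((H,W),np.uint8)
def fill(x0,x1,z0,z1): ob[int(z0+oz):int(z1+oz)+1,int(x0+ox):int(x1+ox)+1]=0
fill(-95,12,86,90);fill(72,95,86,90);fill(-95,95,-40,6);fill(-95,-90,0,90);fill(90,95,0,90);fill(-300,300,-50,0)
df=cv2.distanceTransform(ob,cv2.DIST_L2,5)
C=carr()
def clr(x,z,t):
    a=np.radians(t);c,s=np.cos(a),np.sin(a)
    # toe-down: rotate -t about y: x'=x c - z s ; z'= x s + z c
    X=x+C[:,0]*c-C[:,1]*s; Z=z+C[:,0]*s+C[:,1]*c
    i=np.clip(np.round(Z+oz),0,H-1).astype(int);j=np.clip(np.round(X+ox),0,W-1).astype(int)
    return df[i,j].min()
if __name__=='__main__':
    xs=np.arange(0,150,3);zs=np.arange(9,210,3);ts=np.arange(0,76,3)
    G=np.array([[[clr(x,z,t) for t in ts] for z in zs] for x in xs])
    # final: origin x~40 upright z=9 (1st grid; floor 6 -> 3mm clearance); start: highest free
    best=None
    fin=(int(np.argmin(abs(xs-42))),0,0)
    cap=lambda v:min(v,8.)
    G[:, :1,:2]=np.where(G[:,:1,:2]>2,8,G[:,:1,:2]) ;G[:,1:3,:2]=np.where(G[:,1:3,:2]>2,np.maximum(G[:,1:3,:2],6),G[:,1:3,:2])
    D={fin:0.};prev={};pq=[(0.,fin)]
    while pq:
        d,u=heapq.heappop(pq)
        if d>D[u]+1e-9: continue
        if zs[u[1]]>190: best=u;break
        for dx in(-1,0,1):
            for dz in(-1,0,1):
                for dt in(-1,0,1):
                    v=(u[0]+dx,u[1]+dz,u[2]+dt)
                    if v==u or min(v)<0 or v[0]>=len(xs) or v[1]>=len(zs) or v[2]>=len(ts): continue
                    g=cap(G[v]); 
                    if g<1.5: continue
                    nd=d+(np.sqrt(dx*dx+dz*dz+dt*dt))*(1+ (8/g)**3)
                    if nd<D.get(v,1e9): D[v]=nd;prev[v]=u;heapq.heappush(pq,(nd,v))
    print('best',best)
    u=best;
    while True:
        print(xs[u[0]],zs[u[1]],ts[u[2]],round(clr(xs[u[0]],zs[u[1]],ts[u[2]]),1),end=' | ')
        if u==fin: break
        u=prev[u]
E
python3 plan.py
```

```text
[-0.18  2.18 12.3   0.   -0.   15.27] t 1.95 tcp [ 0.4684 -0.3569  0.33  ] F [-0.3  1.   0.2] w 1.01 g 0.0 q [-0.65  0.34  0.2   1.43  0.    0.79]
best (26, 61, 16)
78 192 48 45.4 | 78 189 48 42.4 | 78 186 48 39.4 | 78 183 48 36.4 | 78 180 48 33.4 | 78 177 48 30.4 | 78 174 48 27.4 | 78 171 48 24.8 | 78 168 48 22.4 | 78 165 48 20.0 | 78 162 48 17.6 | 78 159 48 15.4 | 78 156 48 13.4 | 78 153 48 11.2 | 78 150 48 9.4 | 78 147 48 8.4 | 78 144 48 8.0 | 78 141 48 8.0 | 78 138 48 8.6 | 78 135 48 10.0 | 78 132 48 12.0 | 78 129 48 14.0 | 75 126 45 9.8 | 75 123 45 12.0 | 72 120 42 8.4 | 72 117 42 10.6 | 72 114 42 12.8 | 69 111 39 9.8 | 69 108 39 12.0 | 66 105 36 9.8 | 66 102 36 12.0 | 63 99 33 10.2 | 60 96 30 8.4 | 60 93 30 8.4 | 57 90 27 8.8 | 54 87 24 9.6 | 51 84 21 9.4 | 51 81 21 12.0 | 51 78 21 14.6 | 51 75 21 15.2 | 51 72 21 16.2 | 51 69 21 17.4 | 51 66 21 19.2 | 51 63 21 20.4 | 51 60 21 19.4 | 51 57 21 18.2 | 51 54 21 17.2 | 51 51 21 16.0 | 51 48 21 13.0 | 51 45 21 10.0 | 51 42 18 11.0 | 48 39 15 12.0 | 45 36 12 13.0 | 42 33 9 14.0 | 42 30 9 11.0 | 42 27 9 8.0 | 42 24 6 10.0 | 42 21 3 11.0 | 42 18 0 12.0 | 42 15 0 9.0 | 42 12 0 6.0 | 42 9 0 3.0 |
```

```bash

python3 -m handwheel '0 1 1 0 0 7 100; -0.1 2.2 3 0 0 14 100; -0.18 2.18 6 0 0 15.3 100; -0.18 2.18 9.2 0 0 15.3 100; -0.18 2.18 12.3 0 0 15.3 100' 60
python3 -m handwheel '0 0 0 0 0 0 100; 0 0 0 0 0 0 0; 0 0 0 0 0 0 0; 0 0 0 0 0 0 0; 0 0 0 0 0 0 0' 60
python3 -m handwheel '0 0 0 0 0 0 0; 0 0 0 0 0 0 0; 0 0 -1 0 0 0 0; 0 0 -2.5 0 0 0 0; 0 0 -4 0 0 0 0' 60
```

```text
time: 2.37
tool_pos: [0.4905, -0.3558, 0.2059]
tool_rot: [0.754, 0.657, 0.0, 0.0]
contact_force: [-0.2, -1.6, -0.0]
width: 0.999
grasp_force: 0.0
time: 2.78
tool_pos: [0.4914, -0.3562, 0.209]
tool_rot: [0.753, 0.658, 0.0, 0.002]
contact_force: [0.7, -0.2, 0.3]
width: 0.452
grasp_force: 0.0
time: 3.2
tool_pos: [0.4904, -0.3553, 0.2476]
tool_rot: [0.753, 0.658, -0.0, -0.001]
contact_force: [-0.5, -1.1, -0.7]
width: 0.134
grasp_force: 59.2
```

```bash
python3 go.py 0.45 -0.15 0.42 8 0
```

```text
[ 19.82  -6.75 -17.22  -0.05  -0.04 -15.63] t 3.2 tcp [ 0.4904 -0.3553  0.2476] F [-0.5 -1.1 -0.7] w 0.13 g 59.215707778930664 q [-0.63  0.4   0.08  1.25  0.    1.08]
```

```bash

python3 -m handwheel '0 0 -3 0 0 0 0; 0 0 -6 0 0 0 0; 0 0 -9 0 0 0 0; 0 0 -12 0 0 0 0; 2 -0.6 -15 0 0 -3 0' 60
python3 -m handwheel '2.5 -0.8 -1 0 0 -3 0; 5.5 -1.8 -2 0 0 -6 0; 8.5 -2.8 -2.2 0 0 -9 0; 11.5 -3.8 -2.2 0 0 -11 0; 14.5 -4.5 -2.2 0 0 -12.6 0' 60
python3 go.py 0.545 0.2 0.42 16.6 0
```

```text
time: 3.62
tool_pos: [0.4873, -0.3367, 0.3983]
tool_rot: [0.736, 0.677, -0.0, 0.0]
contact_force: [0.1, -0.1, -1.7]
width: 0.134
grasp_force: 59.3
time: 4.03
tool_pos: [0.4531, -0.1854, 0.42]
tool_rot: [0.656, 0.755, 0.0, 0.0]
contact_force: [1.0, -0.5, -1.2]
width: 0.13
grasp_force: 59.3
[ 3.687e+01  1.450e+01 -0.000e+00  5.000e-02  2.000e-02 -8.550e+00] t 4.0333 tcp [ 0.4531 -0.1854  0.42  ] F [ 1.  -0.5 -1.2] w 0.13 g 59.30580675601959 q [-0.39  0.16  0.19  1.59  0.    1.04]
```

```bash

python3 -m handwheel '3.5 0.8 0 0 0 0 0; 7 1.8 0 0 0 -2 0; 10.5 3 0 0 0 -4 0; 14 4.4 0 0 0 -6 0; 17.5 6 0 0 0 -8.5 0' 60 >/dev/null
python3 -m handwheel '3 1 0 0 0 0 0; 6.5 2 0 0 0 0 0; 10 2.8 0 0 0 0 0; 13 3.6 0 0 0 0 0; 15.5 4 0 0 0 0 0' 60 >/dev/null
python3 -m handwheel '1 0.3 0 0 0 0 0; 1.5 0.5 0 0 0 0 0; 1.5 0.5 0 0 0 0 0; 1.5 0.5 0 0 0 0 0; 1.5 0.5 0 0 0 0 0' 60 >/dev/null
python3 go.py 0.545 0.2 0.42 16.6 0
python3 - <<'E'
from h import *
s=state()
p,d,c=grab('wrist','wrist2.png'); np.savez('/tmp/w2.npz',p=p,d=d)
for t in ('drybox','carrier'):
  for r in finder.cut_out('wrist',t)[:2]:
    P=pts(c,d,r['mask']); print(t,r['score'],r['at'],r['mask'].sum(),np.percentile(P,[2,50,98],axis=0).round(3).tolist())
print('slot',finder.landmark_of('wrist','slot')[:2])
E
```

```text
[ 1.22  6.67 -0.09  0.    0.01 -0.21] t 5.2833 tcp [0.4845 0.1695 0.4191] F [-0.3  0.2 -1.6] w 0.13 g 59.29484009742737 q [ 0.34  0.21  0.24  1.6  -0.    1.62]
drybox 0.95 [369.4, 126.1] 17212 [[0.43, 0.153, 0.006], [0.531, 0.228, 0.091], [0.623, 0.302, 0.092]]
drybox 0.94 [101.8, 332.4] 8038 [[0.139, -0.317, 0.003], [0.222, -0.208, 0.087], [0.318, -0.152, 0.092]]
carrier 0.66 [309.3, 206.0] 7799 [[0.41, 0.133, 0.215], [0.476, 0.17, 0.219], [0.49, 0.186, 0.383]]
slot [{'at': [399.0, 138.7], 'score': 0.72}, {'at': [134.2, 367.8], 'score': 0.62}]
```

View pics/wrist2.png

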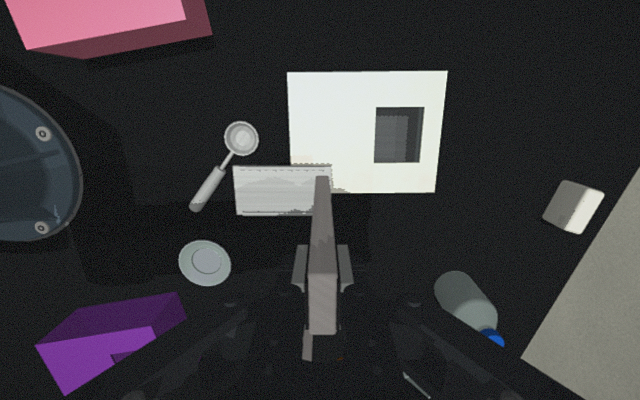

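The slot shows at wrist pixel (399,136), and the held carrier's foot lies level along the box at (283,192). Now I'll measure both precisely.

```bash
python3 - <<'E'
from h import *
z=np.load('/tmp/w2.npz');p,d=z['p'],z['d'];c=imaging.get_calibration('wrist')
K=np.array(c['mtx']);Rm=np.array(c['R']);C=-Rm.T@np.array(c['t'])
def onz(uv,h):
    w=uv2w(c,uv,np.ones(len(uv)))-C; return C+w*((h-C[2])/w[:,2])[:,None]
g=cv2.cvtColor(p,cv2.COLOR_RGB2GRAY)
roi=np.zeros_like(g);roi[60:200,280:455]=1
m=((g>190)&(roi>0)).astype(np.uint8)
hole=(g[90:175,360:435]<170).astype(np.uint8)
n,l,st,ce=cv2.connectedComponentsWithStats(hole);k=1+np.argmax(st[1:,4])
v,u=np.nonzero(l==k);
W=onz(np.c_[u+360,v+90],.090);print('slot rect',cv2.minAreaRect((W[:,:2]*1000).astype(np.float32)))
v,u=np.nonzero(m);W=onz(np.c_[u,v],.090);r=cv2.minAreaRect((W[:,:2]*1000).astype(np.float32));print('cover rect',r)
print('cover corners',cv2.boxPoints(r).round(0).tolist())
# foot
m=np.zeros(g.shape,bool);m[165:217,232:315]=1
P=pts(c,d,m);P=P[(P[:,2]>.19)&(P[:,2]<.24)];P=P[abs(P[:,2]-np.median(P[:,2]))<.006]
A=np.c_[P[:,:2]-P[:,:2].mean(0),np.ones(len(P))];co=np.linalg.lstsq(A,P[:,2],rcond=None)[0]
print('foot plane',co.round(4),'pct z',np.percentile(P[:,2],[5,50,95]).round(4),cv2.minAreaRect((P[:,:2]*1000).astype(np.float32)))
print(state()['tool_pos'])
E
```

```text
slot rect ((566.929443359375, 230.71949768066406), (59.61997604370117, 68.44200134277344), 16.401626586914062)
cover rect ((519.68896484375, 216.92239379882812), (205.29379272460938, 150.039306640625), 16.43012046813965)
cover corners [[400.0, 260.0], [442.0, 116.0], [639.0, 174.0], [597.0, 318.0]]
foot plane [ 0.0019 -0.0004  0.2163] pct z [0.2148 0.2161 0.2186] ((442.8045349121094, 156.65536499023438), (73.63717651367188, 46.780311584472656), 16.290390014648438)
[0.48446561 0.16978289 0.41907794]
```

Slot centre is (0.567, 0.2305), yaw 16.4°, and its 60 x 69 mm size matches. The carrier hangs level, with its origin 207 mm below the TCP. Next is the tilt and approach.

```bash
cat > wp.py <<'E'
# wp.py "x z tilt [y]; ..." box-frame mm/deg -> rows from present pose
import sys
from go import *
B=np.array([.5267,.2186,0]);Y=16.4;L=float(__import__('os').environ.get('L','207'))/1000
Rz=R.from_euler('z',Y,degrees=True);s=state()
T=R.from_quat(s['tool_rot']); cz=-T.as_matrix()[:,2]; O=Rz.inv().apply(s['tool_pos']-L*cz-B)*1000
tl=Rz.inv().apply(cz); print('now x y z',O.round(1),'tilt',np.degrees(np.arctan2(-tl[0],tl[2])).round(1),'side',np.degrees(tl[1]).round(2),'t',round(s['time'],2),'F',s['contact_force'].round(1),'M',s['torque'].round(2),'w',round(s['width'],3),'q',s['qpos'].round(2))
if len(sys.argv)>1:
  for w in sys.argv[1].split(';'):
    w=list(map(float,w.split())); x,z,t=w[:3]; y=w[3] if len(w)>3 else 0
    rot=target(Y,t); pos=B+Rz.apply(np.array([x,y,z])/1000)-L*rot.as_matrix()[:,2]
    print(w,' '.join(f'{v:.2f}' for v in rel(pos,rot,s)))
E
python3 wp.py "-28 214 7 -28;-2 214 14 -21;24 212 21 -14;50 210 28 -7;78 206 35 0"
```

```text
now x y z [-54.3 -34.9 212.1] tilt 0.0 side -0.0 t 5.48 F [-0.5  0.3 -2.2] M [-0.06 -0.05  0.03] w 0.13 q [0.34 0.21 0.24 1.6  0.   1.62]
[-28.0, 214.0, 7.0, -28.0] 0.69 0.11 -0.04 -6.99 0.00 -0.01
[-2.0, 214.0, 14.0, -21.0] 1.39 0.22 0.42 -13.99 0.00 -0.01
[24.0, 212.0, 21.0, -14.0] 2.09 0.41 1.38 -20.99 0.00 -0.01
[50.0, 210.0, 28.0, -7.0] 2.79 0.71 2.63 -27.99 0.00 -0.01
[78.0, 206.0, 35.0, 0.0] 3.49 1.36 4.35 -34.99 0.00 -0.01
```

```bash

python3 -m handwheel '0.7 0.1 0 -7 0 0 0; 1.4 0.2 0.4 -14 0 0 0; 2.1 0.4 1.4 -21 0 0 0; 2.8 0.7 2.6 -28 0 0 0; 3.5 1.4 4.35 -35 0 0 0' 80 >/dev/null
python3 wp.py "78 195 41;78 185 48;78 172 48;78 160 48;78 152 48"
```

```text
now x y z [ 73.8  -0.5 207.9] tilt 34.0 side -0.03 t 5.9 F [ 0.5 -0.3 -2.3] M [-0.17  0.72  0.  ] w 0.126 q [ 0.44 -0.12 -0.37  0.73 -0.08  1.7 ]
[78.0, 195.0, 41.0] 0.06 -2.92 1.46 -7.05 -0.03 0.01
[78.0, 185.0, 48.0] 0.06 -5.96 2.75 -14.05 -0.03 0.00
[78.0, 172.0, 48.0] 0.06 -6.68 3.83 -14.05 -0.03 0.00
[78.0, 160.0, 48.0] 0.06 -7.35 4.83 -14.05 -0.03 0.00
[78.0, 152.0, 48.0] 0.06 -7.80 5.49 -14.05 -0.03 0.00
```

```bash

python3 -m handwheel '0 -2.7 1 -6.5 0 0 0; 0 -5.5 2.2 -13 0 0 0; 0 -5.5 2.2 -13 0 0 0; 0 -5.5 2.2 -13 0 0 0; 0 -5.5 2.2 -13 0 0 0' 80 >/dev/null
python3 wp.py "78 168 48;78 155 48;78 142 48;78 131 48;78 131 48"
python3 - <<'E'
from h import *
p,d,c=grab('side');q,d2,c2=grab('scene')
a=cv2.resize(p[130:290,110:330,::-1],None,fx=1.8,fy=1.8,interpolation=3);b=cv2.resize(q[100:260,330:550,::-1],None,fx=1.8,fy=1.8,interpolation=3)
cv2.imwrite('pics/tilt.png',np.hstack([a,b]))
E
```

```text
now x y z [ 74.4  -0.6 186.7] tilt 46.4 side -0.03 t 6.32 F [ 0.2  0.9 -0.8] M [-0.24  0.89  0.01] w 0.125 q [ 0.47 -0.24 -0.72  0.28 -0.13  1.7 ]
[78.0, 168.0, 48.0] 0.07 -1.69 1.56 -1.62 -0.03 0.07
[78.0, 155.0, 48.0] 0.07 -2.63 2.45 -1.62 -0.03 0.07
[78.0, 142.0, 48.0] 0.07 -3.57 3.35 -1.62 -0.03 0.07
[78.0, 131.0, 48.0] 0.07 -4.37 4.11 -1.62 -0.03 0.07
[78.0, 131.0, 48.0] 0.07 -4.37 4.11 -1.62 -0.03 0.07
```

View pics/tilt.png

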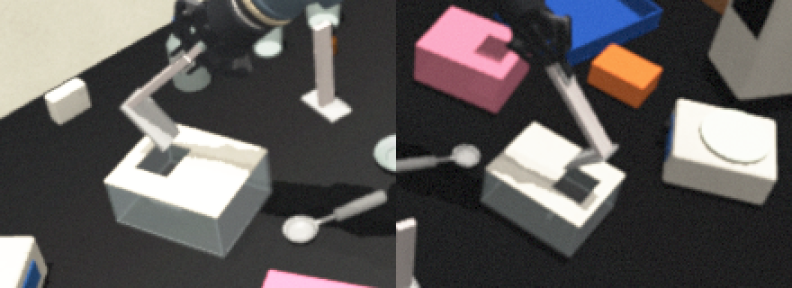

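The toe points down over the slot in both views (side crop about (165,145), scene crop about (575,165)), and the foot is lined up lengthwise. I'll lower it now.

```bash

python3 -m handwheel '0.07 -1.7 1.6 -1.6 0 0 0; 0.07 -2.6 2.5 -1.6 0 0 0; 0.07 -3.6 3.35 -1.6 0 0 0; 0.07 -4.4 4.1 -1.6 0 0 0; 0.07 -4.4 4.1 -1.6 0 0 0' 80 >/dev/null
python3 wp.py "75 124 45;72 116 42;69 109 39;66 103 36;63 99 33"
```

```text
now x y z [ 79.6   0.3 130. ] tilt 47.9 side -0.01 t 6.83 F [-0.4 -0.1 -2.9] M [-0.31  1.1  -0.02] w 0.128 q [ 0.48 -0.16 -0.88  0.03 -0.14  1.7 ]
[75.0, 124.0, 45.0] -0.03 0.31 0.09 2.93 -0.01 0.06
[72.0, 116.0, 42.0] -0.03 0.59 0.49 5.93 -0.01 0.06
[69.0, 109.0, 39.0] -0.03 0.95 0.87 8.93 -0.01 0.06
[66.0, 103.0, 36.0] -0.03 1.36 1.25 11.93 -0.01 0.06
[63.0, 99.0, 33.0] -0.03 1.92 1.55 14.93 -0.00 0.06
```

```bash

python3 -m handwheel '0 0.3 0.1 3 0 0 0; 0 0.6 0.5 6 0 0 0; 0 0.95 0.9 9 0 0 0; 0 1.35 1.25 12 0 0 0; 0 1.9 1.55 15 0 0 0' 80 
python3 wp.py "60 95 30;57 90 27;54 87 24;51 82 21;51 76 21"
```

```text
time: 7.25
tool_pos: [0.4795, 0.2051, 0.2757]
tool_rot: [0.574, 0.768, 0.228, 0.17]
contact_force: [0.1, 0.2, -1.9]
width: 0.13
grasp_force: 80.8
now x y z [ 63.9   0.5 102.2] tilt 33.1 side -0.04 t 7.25 F [ 0.1  0.2 -1.9] M [-0.25  0.72 -0.02] w 0.13 q [ 0.44 -0.06 -0.59  0.47 -0.08  1.7 ]
[60.0, 95.0, 30.0] -0.04 0.39 0.43 3.06 -0.03 0.04
[57.0, 90.0, 27.0] -0.04 0.94 0.77 6.06 -0.03 0.04
[54.0, 87.0, 24.0] -0.04 1.60 1.00 9.06 -0.03 0.05
[51.0, 82.0, 21.0] -0.04 2.14 1.45 12.06 -0.03 0.05
[51.0, 76.0, 21.0] -0.04 1.82 1.95 12.06 -0.03 0.05
```

```bash

python3 -m handwheel '0 0.4 0.4 3 0 0 0; 0 0.95 0.7 6 0 0 0; 0 1.6 0.9 9 0 0 0; 0 2.1 1.35 12 0 0 0; 0 1.8 1.85 12 0 0 0' 80 
python3 wp.py "51 70 21;51 62 21;51 54 21;51 46 20;48 40 16"
```

```text
time: 7.67
tool_pos: [0.5064, 0.2132, 0.2711]
tool_rot: [0.589, 0.787, 0.148, 0.11]
contact_force: [0.7, 0.5, -2.0]
width: 0.13
grasp_force: 80.7
now x y z [54.2  0.7 78.3] tilt 21.3 side -0.04 t 7.67 F [ 0.7  0.5 -2. ] M [-0.03  0.36  0.06] w 0.13 q [ 0.42  0.08 -0.36  0.76 -0.05  1.69]
[51.0, 70.0, 21.0] -0.06 -0.49 0.65 0.30 -0.04 0.02
[51.0, 62.0, 21.0] -0.06 -0.78 1.40 0.30 -0.04 0.02
[51.0, 54.0, 21.0] -0.06 -1.07 2.14 0.30 -0.04 0.02
[51.0, 46.0, 20.0] -0.06 -1.00 2.89 1.30 -0.04 0.02
[48.0, 40.0, 16.0] -0.06 -0.06 3.43 5.30 -0.04 0.02
```

```bash

python3 -m handwheel '0 -0.5 0.6 0.3 0 0 0; 0 -0.8 1.35 0.3 0 0 0; 0 -1.05 2.1 0.3 0 0 0; 0 -1 2.85 1.3 0 0 0; 0 -0.1 3.4 5.3 0 0 0' 80 
python3 wp.py "46 36 12;43 31 8;42 26 5;42 22 2;42 18 0"
```

```text
time: 8.08
tool_pos: [0.5089, 0.2135, 0.2332]
tool_rot: [0.593, 0.794, 0.108, 0.081]
contact_force: [-0.4, -0.6, -2.4]
width: 0.126
grasp_force: 80.7
now x y z [36.8  0.1 33.7] tilt 15.5 side 0.02 t 8.08 F [-0.4 -0.6 -2.4] M [-0.12  0.51  0.01] w 0.126 q [ 0.41  0.16 -0.33  0.8  -0.03  1.69]
[46.0, 36.0, 12.0] -0.02 2.21 0.07 3.50 0.02 0.11
[43.0, 31.0, 8.0] -0.02 3.22 0.61 7.50 0.03 0.11
[42.0, 26.0, 5.0] -0.02 4.07 1.23 10.50 0.03 0.11
[42.0, 22.0, 2.0] -0.02 5.02 1.84 13.50 0.03 0.11
[42.0, 18.0, 0.0] -0.02 5.61 2.41 15.50 0.04 0.11
```

```bash

python3 -m handwheel '0 0 -0.2 0 0 0 0; 0 0 -0.2 0 0 0 0; 0 0 -0.2 0 0 0 0; 0 0 -0.2 0 0 0 0; 0 0 -0.2 0 0 0 0' 80 >/dev/null
python3 wp.py "46 38 12;44 33 8;42 28 4;42 24 0;42 20 0"
```

```text
now x y z [40.9  0.4 38.6] tilt 15.8 side -0.0 t 8.5 F [-1.   0.1 -2.1] M [-0.16  0.39 -0.03] w 0.128 q [ 0.41  0.16 -0.33  0.81 -0.03  1.69]
[46.0, 38.0, 12.0] -0.04 1.86 0.24 3.84 0.00 0.08
[44.0, 33.0, 8.0] -0.04 2.97 0.81 7.84 0.00 0.08
[42.0, 28.0, 4.0] -0.04 4.07 1.49 11.84 0.01 0.08
[42.0, 24.0, 0.0] -0.04 5.36 2.22 15.84 0.01 0.08
[42.0, 20.0, 0.0] -0.04 5.25 2.60 15.84 0.01 0.08
```

```bash

python3 -m handwheel '0 1.7 0.2 3.8 0 0 0; 0 2.9 0.7 7.8 0 0 0; 0 4 1.3 11.8 0 0 0; 0 5.3 2 15.8 0 0 0; 0 5.3 2.1 15.8 0 0 0' 80 >/dev/null
python3 -m handwheel '0 0 0 0 0 0 0; 0 0 0.1 0 0 0 0; 0 0 0.1 0 0 0 0; 0 0 0.1 0 0 0 0; 0 0 0.1 0 0 0 0' 80 >/dev/null
python3 wp.py "42 15 0;42 12 0;42 9 0;42 7 0;42 6 0"
```

```text
now x y z [41.2  0.4 24.7] tilt 0.1 side 0.01 t 9.33 F [ 0.3 -0.8 -1.3] M [-0.01 -0.02 -0.04] w 0.129 q [ 0.39  0.41  0.06  1.21 -0.    1.67]
[42.0, 15.0, 0.0] -0.05 0.11 0.97 0.08 0.01 0.08
[42.0, 12.0, 0.0] -0.05 0.11 1.27 0.08 0.01 0.08
[42.0, 9.0, 0.0] -0.05 0.11 1.57 0.08 0.01 0.08
[42.0, 7.0, 0.0] -0.05 0.11 1.77 0.08 0.01 0.08
[42.0, 6.0, 0.0] -0.05 0.11 1.87 0.08 0.01 0.08
```

```bash

python3 -m handwheel '0 0 0.4 0 0 0 0; 0 0.1 0.8 0 0 0 0; 0 0.1 1.1 0 0 0 0; 0 0.1 1.4 0 0 0 0; 0 0.1 1.6 0 0 0 0' 80 >/dev/null
python3 wp.py
python3 -m handwheel '0 0 0.05 0 0 0 0; 0 0 0.1 0 0 0 0; 0 0 0.15 0 0 0 0; 0 0 0.2 0 0 0 0; 0 0 0.2 0 0 0 0' 40 >/dev/null
python3 wp.py
python3 -m handwheel '0 0 0.05 0 0 0 0; 0 0 0.1 0 0 0 0; 0 0 0.1 0 0 0 0; 0 0 0.1 0 0 0 0; 0 0 0.1 0 0 0 0' 40 >/dev/null
python3 wp.py
```

```text
now x y z [42.2  0.3  7. ] tilt -0.1 side 0.03 t 9.75 F [ 0.1 -0.5  3.4] M [-0.04  0.01 -0.03] w 0.131 q [ 0.39  0.43  0.03  1.18 -0.    1.67]
now x y z [43.1  0.4  7.1] tilt 0.1 side 0.01 t 10.17 F [-2.7 -1.1  9.8] M [-0.35  0.8  -0.01] w 0.125 q [ 0.39  0.43  0.03  1.18 -0.    1.67]
now x y z [43.4  0.4  7. ] tilt 0.1 side 0.01 t 10.58 F [-4.7 -0.6 17.1] M [-0.55  1.3   0.01] w 0.127 q [ 0.39  0.43  0.03  1.17 -0.    1.67]
```

The floor is reached: 17 N upward and z steady at 7 mm. I'll ease off slightly, open and retreat straight up.

```bash

python3 -m handwheel '0 0 -0.1 0 0 0 0; 0 0 -0.2 0 0 0 0; 0 0 -0.2 0 0 0 0; 0 0 -0.2 0 0 0 0; 0 0 -0.2 0 0 0 0' 20 >/dev/null
python3 wp.py
python3 -m handwheel '0 0 0 0 0 0 20; 0 0 0 0 0 0 30; 0 0 0 0 0 0 50; 0 0 0 0 0 0 70; 0 0 0 0 0 0 90' 20 >/dev/null
python3 -m handwheel '0 0 0 0 0 0 100; 0 0 0 0 0 0 100; 0 0 0 0 0 0 100; 0 0 -2 0 0 0 100; 0 0 -4 0 0 0 100' 20
python3 -m handwheel '0 0 -3 0 0 0 100; 0 0 -6 0 0 0 100; 0 0 -9 0 0 0 100; 0 0 -12 0 0 0 100; 0 0 -12 0 0 0 100' 20
python3 - <<'E'
from h import *
p,d,c=grab('side');q,d2,c2=grab('scene')
for n,dd,cc in (('side',d,c),('scene',d2,c2)):
    for r in finder.cut_out(n,'carrier')[:3]:
        P=pts(cc,dd,r['mask']); hi=P[(P[:,2]>.1)&(P[:,2]<.2)]; print(n,round(r['score'],2),np.round(r['at']),np.median(hi,0).round(3) if len(hi) else 0,np.percentile(P[:,2],98).round(3))
    
a=cv2.resize(p[130:290,110:330,::-1],None,fx=1.8,fy=1.8,interpolation=3);b=cv2.resize(q[100:260,330:550,::-1],None,fx=1.8,fy=1.8,interpolation=3)
w,_,_=grab('wrist'); 
cv2.imwrite('pics/end.png',np.vstack([np.hstack([a,b]),np.hstack([cv2.resize(w[:,:,::-1],(448,280)),np.zeros((280,344,3),np.uint8)])]))
E
```

```text
now x y z [42.9  0.4  7.1] tilt 0.0 side 0.02 t 11.0 F [-0.1 -0.4  5.4] M [-0.16  0.3  -0.04] w 0.131 q [ 0.39  0.43  0.03  1.18 -0.    1.67]
time: 11.83
tool_pos: [0.5668, 0.2308, 0.2531]
tool_rot: [0.598, 0.801, -0.001, -0.001]
contact_force: [0.2, 0.4, 0.7]
width: 1.002
grasp_force: 0.0
time: 12.25
tool_pos: [0.5684, 0.2315, 0.3799]
tool_rot: [0.598, 0.801, 0.003, 0.002]
contact_force: [-0.0, 0.5, 1.6]
width: 0.998
grasp_force: 0.0
side 0.93 [198. 208.] [0.561 0.234 0.142] 0.175
scene 0.68 [432. 196.] [0.573 0.218 0.146] 0.178
scene 0.16 [414. 204.] [0.567 0.213 0.122] 0.094
```

View pics/end.png

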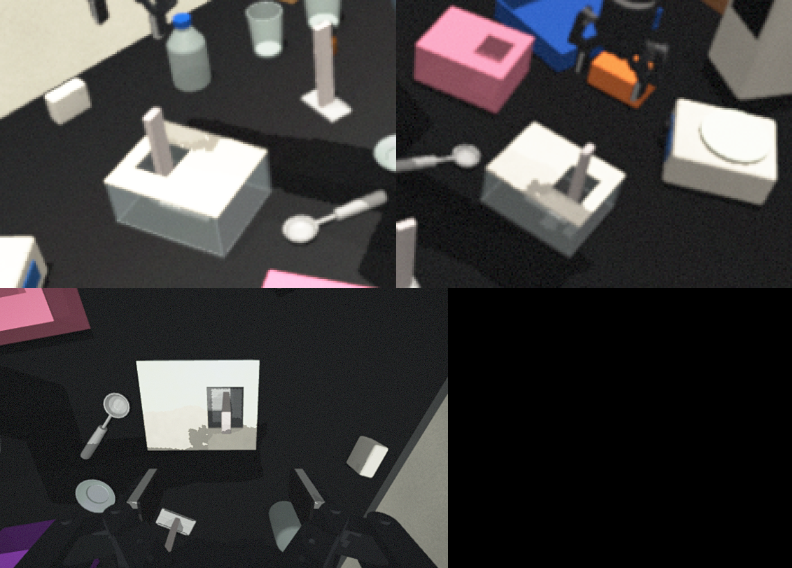

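The handle stands upright in the slot (side crop (158,140), scene crop (582,170)), with its top at about z = 0.176. The foot is under the long part of the cover, the gripper is clear, and the T carrier hasn't moved. Handing in.

```bash
python3 -c "
from bench import order; print(order.hand_in())"
```

```text
the job is handed in; nothing more can be done
None
```

I loaded the L-shaped carrier into the clear box and handed the job in at about 12.5 s. It is standing upright in the slot, foot lengthwise under the long part of the cover, gripper released and clear; the T-shaped carrier was not touched. The hand-in returned no verdict.

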